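# Set the turned parts out by height for spray glazing

### The job

Get the four turned spindle parts ready for spray glazing: stand each one upright in its own drip saucer on the spraying shelf, in order of height, with the shortest in the saucer next to the spray bottle and the tallest in the saucer farthest from it, so that no tall part shields a shorter one from the spray. Each must sit flat on the floor of its saucer, not on the rim; do not tip any part over, and leave the spray bottle and the glaze jar where they stand.

Things in the scene. Friction and masses are not known exactly. Their poses are not given: they have to be found in the camera images.
- turned_part_1: turned plaster or clay part standing upright, loose: the short squat one, like a mushroom: a wide cap with a small step on top over a stubby stem; 75 mm tall, 57 mm across at its widest, round; flat foot 46 mm across. Origin: centre of the underside of the foot, z up along its axis. Easily gripped from above with the pads about 54 mm above the foot, where it is 57 mm across. About 0.15 kg
- turned_part_3: turned plaster or clay part standing upright, loose: the second shortest, white, with a smooth domed bulb on top above a thin collar and a small foot; 102 mm tall, 56 mm across at its widest, round; flat foot 44 mm across. Origin: centre of the underside of the foot, z up along its axis. Easily gripped from above with the pads about 70 mm above the foot, where it is 56 mm across. About 0.15 kg
- turned_part_4: turned plaster or clay part standing upright, loose: the second tallest, brown, a long egg-shaped belly narrowing to the top above a ring and a small foot; 125 mm tall, 61 mm across at its widest, round; flat foot 49 mm across. Origin: centre of the underside of the foot, z up along its axis. Easily gripped from above with the pads about 78 mm above the foot, where it is 61 mm across. About 0.15 kg
- turned_part_2: turned plaster or clay part standing upright, loose: the tallest, white and slender like a little column, with a flat rounded cap ring on top and a wide foot; 135 mm tall, 56 mm across at its widest, round; flat foot 53 mm across. Origin: centre of the underside of the foot, z up along its axis. Easily gripped from above with the pads about 112 mm above the foot, where it is 54 mm across. About 0.15 kg
- saucer_a: shallow round fired-clay drip saucer, the one at the right-hand end of the row of four as the robot sees it (smallest y), then come b, c, d; fixed on a raised wooden shelf (380 x 90 mm, top 110 mm above the bench), 85 mm between neighbours. 81 mm across outside, 11 mm high, floor 5 mm above its underside, inside 71 mm across: every foot has 6 mm or more to spare all round. Origin: centre of its underside, z up, y along the row to the left
- saucer_b: shallow round fired-clay drip saucer, second from the right in the row of four as the robot sees it; fixed on a raised wooden shelf (380 x 90 mm, top 110 mm above the bench), 85 mm between neighbours. 81 mm across outside, 11 mm high, floor 5 mm above its underside, inside 71 mm across: every foot has 6 mm or more to spare all round. Origin: centre of its underside, z up, y along the row to the left
- saucer_c: shallow round fired-clay drip saucer, third from the right (second from the left) in the row of four as the robot sees it; fixed on a raised wooden shelf (380 x 90 mm, top 110 mm above the bench), 85 mm between neighbours. 81 mm across outside, 11 mm high, floor 5 mm above its underside, inside 71 mm across: every foot has 6 mm or more to spare all round. Origin: centre of its underside, z up, y along the row to the left
- saucer_d: shallow round fired-clay drip saucer, the one at the left-hand end of the row of four as the robot sees it (largest y; air hoses hang 0.8 m above the bench edge near this end); fixed on a raised wooden shelf (380 x 90 mm, top 110 mm above the bench), 85 mm between neighbours. 81 mm across outside, 11 mm high, floor 5 mm above its underside, inside 71 mm across: every foot has 6 mm or more to spare all round. Origin: centre of its underside, z up, y along the row to the left
- spray_bottle: white trigger spray bottle with a red head, 165 mm tall, 75 x 58 mm, standing on the bench just beyond one end of the shelf (either end), about 122 mm from the middle of the end saucer. Origin: under the middle of it, z up. Leave it where it stands
- glaze_jar: brown jar with a white screw cap, 66 mm across and 95 mm tall, standing on the bench just beyond the other end of the shelf. Origin: centre of its underside, z up. Leave it where it stands
Things that resemble listed ones, but are neither listed nor needed, are in the scene too. What is shaped like the turned_part_4 but yellow is not meant.

How it is judged:
At the end, for the whole second after the job is handed in: The four parts stand released, at rest and upright (0.1 rad), each foot on the floor of its own saucer (within 14 mm of its centre), rising in height from the saucer next to the spray bottle to the farthest; spray bottle and jar are within 30 mm of where they started (((horizontal distance between spray_bottle and saucer_a below 0.2 m and horizontal distance between turned_part_1 and saucer_a below 0.014 m and z of turned_part_1 in the frame of saucer_a between 0.002 and 0.009 m and horizontal distance between turned_part_3 and saucer_b below 0.014 m and z of turned_part_3 in the frame of saucer_b between 0.002 and 0.009 m and horizontal distance between turned_part_4 and saucer_c below 0.014 m and z of turned_part_4 in the frame of saucer_c between 0.002 and 0.009 m and horizontal distance between turned_part_2 and saucer_d below 0.014 m and z of turned_part_2 in the frame of saucer_d between 0.002 and 0.009 m) or (horizontal distance between spray_bottle and saucer_d below 0.2 m and horizontal distance between turned_part_1 and saucer_d below 0.014 m and z of turned_part_1 in the frame of saucer_d between 0.002 and 0.009 m and horizontal distance between turned_part_3 and saucer_c below 0.014 m and z of turned_part_3 in the frame of saucer_c between 0.002 and 0.009 m and horizontal distance between turned_part_4 and saucer_b below 0.014 m and z of turned_part_4 in the frame of saucer_b between 0.002 and 0.009 m and horizontal distance between turned_part_2 and saucer_a below 0.014 m and z of turned_part_2 in the frame of saucer_a between 0.002 and 0.009 m)) and angle between each of turned_part_1, turned_part_3, turned_part_4, turned_part_2's own z axis and vertical below 0.1 rad and linear speed of each of turned_part_1, turned_part_3, turned_part_4, turned_part_2 below 0.03 m/s and distance of each of spray_bottle, glaze_jar from where it was at the start of the episode below 0.03 m); the robot touches nothing.
It fails at once if a turned part is tipped over (angle between any of turned_part_1, turned_part_3, turned_part_4, turned_part_2's own z axis and vertical above 0.7 rad).
It fails at once if the spray bottle or the jar is knocked over (angle between any of spray_bottle, glaze_jar's own z axis and vertical above 0.5 rad).
It also fails if it takes over 102 s, if anything falls off the work surface, if the arm or the gripper's body presses on something with over 40 N, if the wrist force passes 120 N, or if a joint passes its speed limit or range.

### The arm

A 6-joint arm with a two-finger parallel gripper is mounted at the origin on a cart in front of the work surface, level with it; the furniture and walls round the work are solid. World frame = base frame: x ahead of the robot, y to its left, z up, the work surface at z = 0. Lengths are in m, angles in rad, forces in N, time in s.
With the tool pointing down it reaches from about 0.275 to 0.85 m from the base axis. Payload 5.2 kg.
Tool frame: the origin (TCP) lies on the mounting face of the last link; the fingertips stand 173 mm ahead of it and the grasp point (between the pads) lies 155 mm ahead of it; z points along the fingers, y is the line along which they close (so a half turn about z gives the same grasp; the last joint's range is limited). The gripper opens to 85 mm and grips with 20 to 120 N. Pads are 22 mm wide; open, the fingers measure 114 mm over their backs; the gripper's body (76 mm by 85 mm) begins 54 mm behind the grasp point. The pads swing forward as they close: fully open they stand 13 mm farther back than shut.
Start: joints at [-1.304, 0.259, 1.535, -0, 1.348, -0.203], TCP at [0.249, -0.49, 0.405] pointing down, gripper open.
Joint ranges: [-3.14, 3.14], [-0.91, 2.08], [0.19, 2.58], [-1.22, 4.36], [0.22, 2.71], [-3.12, 3.12]. Speed limits (rad/s): [2.57, 2.57, 3.14, 3.14, 3.14, 3.14].

### API

Orientations are given as a unit quaternion [w, x, y, z].
In Python, from workcell import telemetry, optics, job gives the robot as it stands.
- The arm moves only by the shell command python3 -m handwheel 'ROWS' [FORCE]. ROWS is JSON, a list of rows, each an object of numbers: "jaw": the finger opening in mm, from 0 to 85.4; "tx", "ty", "tz": the shift along the tool's x, y, z in mm; "ax", "ay", "az": the turn, a rotation vector about the tool's x, y, z in degrees. A call has 1 to 10 rows; each row is the pose to reach, as a shift and turn from the pose commanded when the call began, along the tool's axes at that moment; what a row does not reach only later rows make up. A row lasts 1/12 s, in which the tool goes at most 41.7 mm and 7.16 degrees, less where a joint would pass 70% of its speed; a pose out of reach is approached as far as the arm can. A call with a gripper value outside its range is refused whole. The fingers move at their own pace and stop on an object; FORCE is the grip in N (left out, the last holds). Time passes only in rows, so rows that repeat a pose let the fingers close. It gives the time, the measured TCP pose, the force, the opening and the grip force at its end, in the units of the state.
- telemetry.sense(): the state, without advancing time (a new reading comes with each control period).
- optics.grab_frame(name): name is "scene" or "top" or "wrist"; returns a dict with "frame" (400x640x3 uint8, blue, green, red), "fovy" (degrees; the focal length in pixels is half the picture's height over the tangent of half this angle, whatever the lens; pixels are square), "cx", "cy" (the principal point, pixels), "dist" ([k1, k2, p1, p2, k3] as OpenCV has them; the pictures are not rectified), "extrinsics" (4x4, takes a point from camera to world coordinates). Camera axes: x right, y down, z forward; pixel columns grow to the right and rows downward; lengths in m; the calibration is good to about 2 mm. A picture is of the moment at which its call begins. There is no depth.
- job.finish_job(): hands the job in; it is judged then, once.
The state is a dict: "clock": time; "qpos": joint angles; "qvel": joint speeds; "joint_torque": joint torques, N m; "tool_pos": TCP position; "eef_rot": TCP orientation; "force": force on the tool from outside, world axes, zero at the start; "torque": the same for the moment, N m; "opening": opening from 0.0 (shut) to 1.0 (fully open); "gripper_force": force on a finger pad.
Only numpy, scipy, OpenCV 4.12 (cv2) and the standard library are available. Lean on these libraries where they do the work, as an engineer would, in place of code of your own. Each camera call takes 0.05 s, during which the arm holds its last target. There are 200 camera calls.

## Working session

There is one attempt and no reset: what is moved stays moved. The work goes in short steps, Python scripts to look and compute and a shell command to move; the robot and the scene stay as the last step left them, time stands still between calls to the robot, and variables do not carry over. Pictures are saved under pics/ and viewed, at most 17 in all, crops included, and the job is handed in when it is done.

```bash
mkdir -p pics
cat > h.py <<'E'
import numpy as np, cv2
from workcell import telemetry, optics, job
def grab(n,f=None):
    d=optics.grab_frame(n); im=d["frame"]
    if f: cv2.imwrite("pics/"+f,im)
    return d
def K(d):
    f=d["frame"].shape[0]/2/np.tan(np.radians(d["fovy"])/2)
    return np.array([[f,0,d["cx"]],[0,f,d["cy"]],[0,0,1.]])
def px2w(d,u,v,z):
    p=cv2.undistortPoints(np.array([[[u,v]]],float),K(d),np.array(d["dist"]))[0,0]
    E=np.array(d["extrinsics"]); r=E[:3,:3]@[p[0],p[1],1]; o=E[:3,3]
    return o+r*(z-o[2])/r[2]
def w2px(d,P):
    E=np.linalg.inv(np.array(d["extrinsics"]))
    return cv2.projectPoints(np.array(P,float).reshape(-1,1,3),cv2.Rodrigues(E[:3,:3])[0],E[:3,3],K(d),np.array(d["dist"]))[0][:,0]
E
python3 - <<'E'
from h import *
import pickle
D={}
for n in("scene","top","wrist"):
    d=grab(n,n+"0.png"); D[n]=d; print(n,d["fovy"],d["cx"],d["cy"],d["dist"],np.round(d["extrinsics"],3).tolist())
pickle.dump(D,open("D0.pkl","wb"))
s=telemetry.sense(); print(s)
E
```

```text
scene 42.26088247367109 312.0012620636056 194.40701141135847 [-0.13747635  0.          0.          0.          0.        ] [[-0.575, -0.406, 0.71, -0.671], [-0.818, 0.276, -0.505, 0.82], [0.009, -0.871, -0.491, 0.894], [0.0, 0.0, 0.0, 1.0]]
top 56.35341947984599 317.42817462076266 194.49075817167676 [0.01665307 0.         0.         0.         0.        ] [[0.003, -0.991, 0.133, 0.382], [-1.0, -0.0, 0.02, -0.054], [-0.02, -0.133, -0.991, 1.127], [0.0, 0.0, 0.0, 1.0]]
wrist 69.93207456804586 318.68747501781445 200.77985789913606 [-0.02270651  0.          0.          0.          0.        ] [[0.452, -0.859, -0.241, 0.309], [-0.892, -0.436, -0.121, -0.459], [-0.001, 0.269, -0.963, 0.374], [0.0, 0.0, 0.0, 1.0]]
{'clock': 0.15, 'qpos': array([-1.30382627e+00,  2.59199952e-01,  1.53581852e+00, -1.06351730e-05,
        1.34798570e+00, -2.02807590e-01]), 'qvel': array([-0.00119664, -0.00223142, -0.00357996,  0.00097564, -0.00021283,
       -0.00037738]), 'joint_torque': array([ 1.01914240e-03, -4.46383989e+01, -2.90819728e+01, -3.08548715e-04,
        8.19489331e-03, -2.92913128e-06]), 'tool_pos': array([ 0.24895289, -0.49026003,  0.40405767]), 'eef_rot': array([-7.05231733e-04,  9.72539706e-01,  2.32735949e-01, -2.78204434e-05]), 'force': array([-0.57951448, -0.10963461,  0.02758345]), 'torque': array([ 0.0126737 ,  0.02517635, -0.01265909]), 'gripper_force': 0.0, 'opening': 0.9992198401098196}
```

View pics/scene0.png

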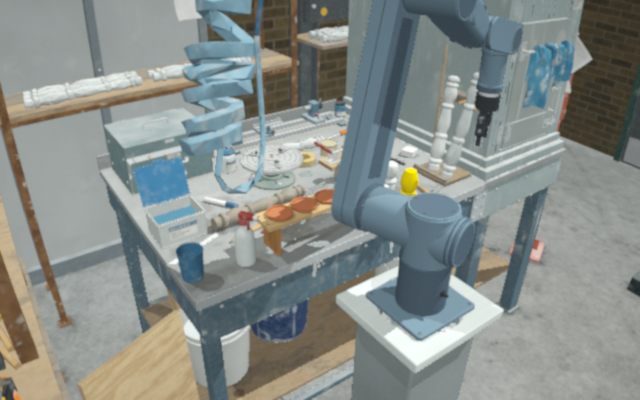

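View pics/top0.png

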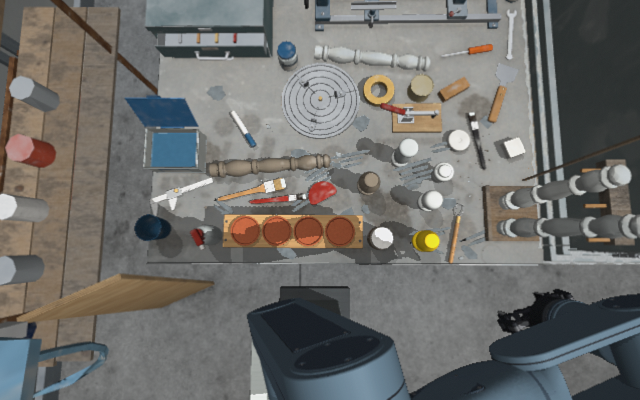

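The scene shows the spray bottle by the left end of the shelf, at top px (205,237), so the shortest part goes in d. Saucers are at (245,230), (277,231), (309,232) and (341,232), and the jar at (382,238). Upright candidates are white ones at (405,151), (443,172), (431,200) and (459,140), a brown one at (369,182), and the yellow one at (427,241), which is excluded. Next is a close crop.

Run:
```python
from h import *
import pickle
D=pickle.load(open("D0.pkl","rb")); d=D["top"]
cv2.imwrite("pics/c1.png",cv2.resize(d["frame"][115:265,340:500],None,fx=4,fy=4,interpolation=cv2.INTER_CUBIC)[:600])
w=D["wrist"]; cv2.imwrite("pics/w0.png",w["frame"])
for n,u,v,z in[("a",341,232,.118),("b",309,231.5,.118),("c",277,231,.118),("d",245,230,.118),("jar",382,238,.095),("brown",369,182,.12),("w1",405,151,.1),("w2",443,172,.1),("w3",431,200,.1),("w4",459,140,.075),("bottle",205,237,.16)]:
    print(n,px2w(d,u,v,z).round(3))
```

```text
a [ 0.415 -0.097  0.118]
b [ 0.416 -0.011  0.118]
c [0.418 0.075 0.118]
d [0.42  0.162 0.118]
jar [ 0.4   -0.21   0.095]
brown [ 0.551 -0.174  0.12 ]
w1 [ 0.642 -0.278  0.1  ]
w2 [ 0.582 -0.381  0.1  ]
w3 [ 0.504 -0.345  0.1  ]
w4 [ 0.68  -0.438  0.075]
bottle [0.4   0.256 0.16 ]
```

View pics/c1.png

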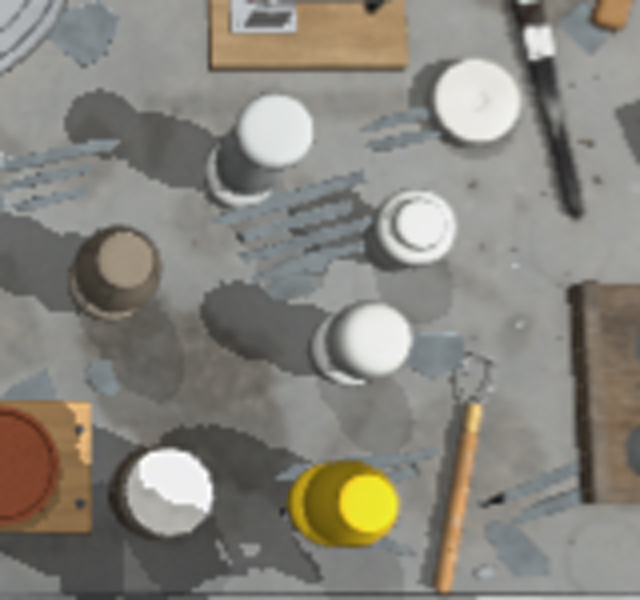

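View pics/w0.png

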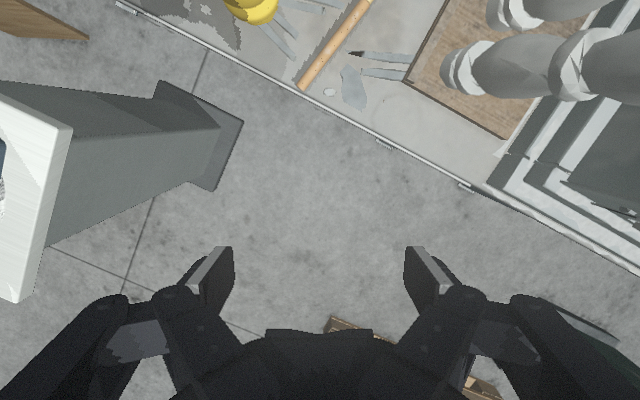

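The crop shows the column cap (part_2) at crop px (275,130), the stepped mushroom (part_1) at (418,225), the dome (part_3) at (371,340) and the brown egg (part_4) at (120,268). The white disc at (475,100) and the yellow one are distractors. The plan is to set the tool yaw so the fingers close along world x, because that keeps them clear of neighbours in the row. First I move above parts 1 and 3.

```bash
python3 -m handwheel '[{"tx":60,"ty":5,"az":-7,"jaw":80},{"tx":100,"ty":9,"az":-14,"jaw":80},{"tx":140,"ty":13,"az":-21,"jaw":80},{"tx":180,"ty":16,"az":-28,"jaw":80},{"tx":220,"ty":20,"az":-35,"jaw":80},{"tx":250,"ty":22,"az":-42,"jaw":80},{"tx":280,"ty":25,"az":-49,"jaw":80},{"tx":300,"ty":27,"az":-56,"jaw":80},{"tx":322,"ty":29,"az":-63.1,"jaw":80},{"tx":322,"ty":29,"az":-63.1,"jaw":80}]' 40
python3 -m handwheel '[{"jaw":80},{"jaw":80},{"jaw":80}]'
python3 - <<'E'
from h import *
import pickle
s=telemetry.sense(); print(s["clock"],s["tool_pos"],s["eef_rot"],s["qpos"])
d=grab("wrist","w1.png"); pickle.dump(d,open("w1.pkl","wb")); print(np.round(d["extrinsics"],3).tolist())
E
```

```text
0.15 [ 0.24895289 -0.49026003  0.40405767] [-7.05231733e-04  9.72539706e-01  2.32735949e-01 -2.78204434e-05] [-1.30382627e+00  2.59199952e-01  1.53581852e+00 -1.06351730e-05
  1.34798570e+00 -2.02807590e-01]
[[0.452, -0.859, -0.241, 0.309], [-0.892, -0.435, -0.121, -0.459], [-0.0, 0.269, -0.963, 0.374], [0.0, 0.0, 0.0, 1.0]]$[0]: bad value
$[0]: bad value
```

View pics/w1.png

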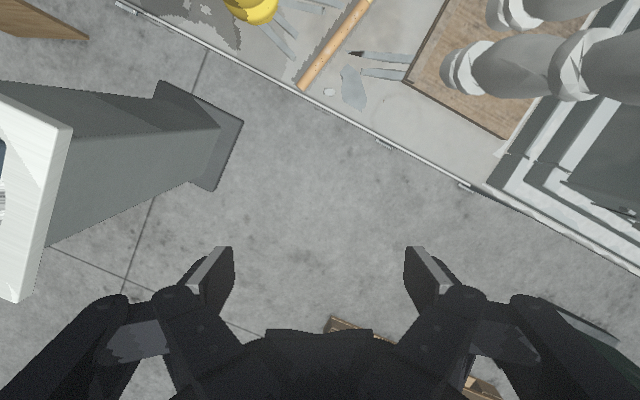

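The rows were refused and nothing moved, so a row probably needs all of its keys. I'll retry with complete rows.

```bash
python3 -m handwheel '[{"tx":40,"ty":4,"tz":0,"ax":0,"ay":0,"az":-7,"jaw":80},{"tx":80,"ty":7,"tz":0,"ax":0,"ay":0,"az":-14,"jaw":80},{"tx":120,"ty":11,"tz":0,"ax":0,"ay":0,"az":-21,"jaw":80},{"tx":160,"ty":15,"tz":0,"ax":0,"ay":0,"az":-28,"jaw":80},{"tx":200,"ty":18,"tz":0,"ax":0,"ay":0,"az":-35,"jaw":80},{"tx":240,"ty":22,"tz":0,"ax":0,"ay":0,"az":-42,"jaw":80},{"tx":270,"ty":25,"tz":0,"ax":0,"ay":0,"az":-49,"jaw":80},{"tx":300,"ty":27,"tz":0,"ax":0,"ay":0,"az":-56,"jaw":80},{"tx":322,"ty":29,"tz":0,"ax":0,"ay":0,"az":-63.1,"jaw":80},{"tx":322,"ty":29,"tz":0,"ax":0,"ay":0,"az":-63.1,"jaw":80}]' 40
python3 - <<'E'
from h import *
import pickle
s=telemetry.sense(); print(s["clock"],s["tool_pos"],s["eef_rot"],s["qpos"],s["qvel"].round(3))
E
```

```text
clock: 1.03
tool_pos: [0.5528, -0.368, 0.4038]
eef_rot: [-0.0, 0.703, 0.711, 0.001]
force: [-0.4, 0.1, -0.2]
opening: 0.938
gripper_force: 0.0
1.0333 [ 0.55275654 -0.36800641  0.40382444] [-1.15092232e-04  7.03451135e-01  7.10742970e-01  9.58390915e-04] [-0.75554722  0.46598113  1.23383968  0.00193794  1.44195486 -0.76610866] [-0.053 -0.027  0.048 -0.04   0.003  0.135]
```

Run:
```python
from h import *
import pickle
d=grab("wrist","w2.png"); pickle.dump(d,open("w2.pkl","wb")); print(np.round(d["extrinsics"],3).tolist())
s=telemetry.sense(); print(s["tool_pos"],s["eef_rot"])
```

```text
[[1.0, 0.009, 0.005, 0.552], [0.01, -0.963, -0.269, -0.299], [0.002, 0.269, -0.963, 0.374], [0.0, 0.0, 0.0, 1.0]]
[ 0.55106995 -0.36905357  0.40380347] [-4.82255478e-04  7.05783702e-01  7.08427210e-01  1.45432469e-04]
```

View pics/w2.png

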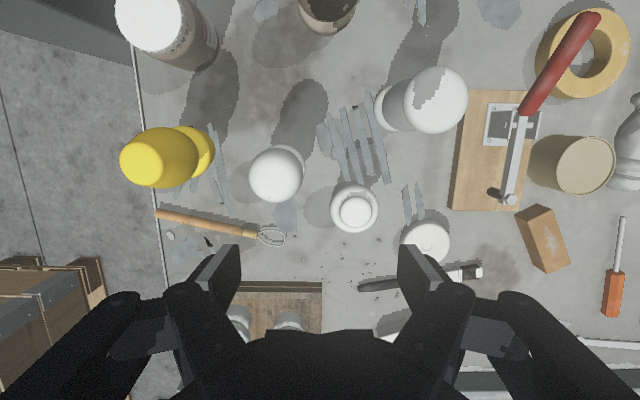

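Wrist picture: the mushroom step is at (355,211), the dome at (275,175), the column cap at (437,99), and the brown foot and belly at the top edge (325,8).

Run:
```python
from h import *
import pickle
w=pickle.load(open("w2.pkl","rb")); t=pickle.load(open("D0.pkl","rb"))["top"]
c=lambda x,y:(340+(x+.5)/4-.5,115+(y+.5)/4-.5)
for n,a,b,z in[("mush step",(355.5,211),c(420,222),.075),("mush cap",(354,208.5),c(416,229),.055),("dome",(275.5,175),c(371,340),.072),("col",(437,99),c(275,131),.12),("brown belly",None,c(118,270),.078),("brown top",None,c(127,258),.122)]:
    print(n, px2w(w,*a,z).round(4) if a else "", px2w(t,*b,z).round(4))
```

```text
mush step [ 0.5935 -0.3938  0.075 ] [ 0.5926 -0.3939  0.075 ]
mush cap [ 0.5944 -0.3971  0.055 ] [ 0.5915 -0.3973  0.055 ]
dome [ 0.5066 -0.3552  0.072 ] [ 0.5085 -0.3571  0.072 ]
col [ 0.6518 -0.2799  0.12  ] [ 0.6475 -0.2833  0.12  ]
brown belly  [ 0.5577 -0.1792  0.078 ]
brown top  [ 0.5586 -0.1802  0.122 ]
```

```bash
python3 -m handwheel '[{"tx":-20,"ty":30,"tz":0,"ax":0,"ay":0,"az":0,"jaw":80},{"tx":-26,"ty":42,"tz":20,"ax":0,"ay":0,"az":0,"jaw":80},{"tx":-26,"ty":42,"tz":60,"ax":0,"ay":0,"az":0,"jaw":80},{"tx":-26,"ty":42,"tz":100,"ax":0,"ay":0,"az":0,"jaw":80},{"tx":-26,"ty":42,"tz":120,"ax":0,"ay":0,"az":0,"jaw":80},{"tx":-26,"ty":42,"tz":120,"ax":0,"ay":0,"az":0,"jaw":80}]' 40
python3 - <<'E'
from h import *
d=grab("wrist","w3.png"); s=telemetry.sense(); print(s["tool_pos"],s["eef_rot"],s["force"])
E
```

```text
clock: 1.58
tool_pos: [0.5886, -0.3959, 0.2775]
eef_rot: [-0.006, 0.708, 0.706, -0.0]
force: [-0.9, 0.5, -0.5]
opening: 0.942
gripper_force: 0.0
[ 0.58956128 -0.39661772  0.28133777] [-3.63425988e-03  7.07937909e-01  7.06265248e-01 -3.28721389e-04] [-0.5097731   0.88758776  0.00788854]
```

View pics/w3.png

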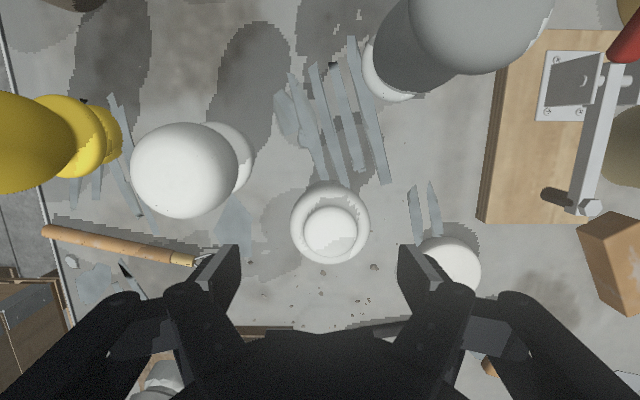

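Part_1's step is at (331,230), nearly centred. The distractor disc at (450,265) is close to the right finger, so I'll check the clearance.

Run:
```python
from h import *
d=grab("wrist"); s=telemetry.sense(); print(s["tool_pos"])
print(px2w(d,331,230,.075),[px2w(d,451,265,z).round(3) for z in(.02,.05,.075)],[px2w(d,u,265,.04).round(3) for u in(420,482)])
P=s["tool_pos"]+[0,0,-.155]; print(w2px(d,[P+[.04,0,0],P-[.04,0,0],P]))
```

```text
[ 0.59047108 -0.39719608  0.28448024]
[ 0.59612891 -0.39626649  0.075     ] [array([ 0.707, -0.452,  0.02 ]), array([ 0.691, -0.436,  0.05 ]), array([ 0.679, -0.422,  0.075])] [array([ 0.671, -0.441,  0.04 ]), array([ 0.722, -0.441,  0.04 ])]
[[407.10259567 273.28120492]
 [239.70685964 273.36183929]
 [323.29877894 273.46412806]]
```

```bash
python3 -m handwheel '[{"tx":1,"ty":4,"tz":25,"ax":0,"ay":0,"az":0,"jaw":80},{"tx":1,"ty":4,"tz":50,"ax":0,"ay":0,"az":0,"jaw":80},{"tx":1,"ty":4,"tz":70,"ax":0,"ay":0,"az":0,"jaw":80},{"tx":1,"ty":4,"tz":77,"ax":0,"ay":0,"az":0,"jaw":80},{"tx":1,"ty":4,"tz":77,"ax":0,"ay":0,"az":0,"jaw":80},{"tx":1,"ty":4,"tz":77,"ax":0,"ay":0,"az":0,"jaw":65},{"tx":1,"ty":4,"tz":77,"ax":0,"ay":0,"az":0,"jaw":50},{"tx":1,"ty":4,"tz":77,"ax":0,"ay":0,"az":0,"jaw":45},{"tx":1,"ty":4,"tz":77,"ax":0,"ay":0,"az":0,"jaw":45},{"tx":1,"ty":4,"tz":77,"ax":0,"ay":0,"az":0,"jaw":45}]' 40
python3 -m handwheel '[{"tx":0,"ty":0,"tz":0,"ax":0,"ay":0,"az":0,"jaw":45},{"tx":0,"ty":0,"tz":0,"ax":0,"ay":0,"az":0,"jaw":45},{"tx":0,"ty":0,"tz":-10,"ax":0,"ay":0,"az":0,"jaw":45},{"tx":0,"ty":0,"tz":-30,"ax":0,"ay":0,"az":0,"jaw":45},{"tx":0,"ty":0,"tz":-30,"ax":0,"ay":0,"az":0,"jaw":45}]'
```

```text
clock: 2.52
tool_pos: [0.5958, -0.3963, 0.2111]
eef_rot: [0.002, 0.707, 0.707, -0.0]
force: [-1.7, -1.1, 6.3]
opening: 0.628
gripper_force: 42.0
clock: 2.93
tool_pos: [0.5964, -0.3963, 0.2428]
eef_rot: [0.004, 0.707, 0.707, 0.0]
force: [1.5, -0.2, -0.5]
opening: 0.629
gripper_force: 42.7
```

```bash
python3 -m handwheel '[{"tx":0,"ty":0,"tz":-40,"ax":0,"ay":0,"az":0,"jaw":45},{"tx":0,"ty":0,"tz":-80,"ax":0,"ay":0,"az":0,"jaw":45},{"tx":0,"ty":0,"tz":-120,"ax":0,"ay":0,"az":0,"jaw":45},{"tx":30,"ty":-9,"tz":-140,"ax":0,"ay":0,"az":0,"jaw":45},{"tx":65,"ty":-20,"tz":-150,"ax":0,"ay":0,"az":0,"jaw":45},{"tx":100,"ty":-31,"tz":-160,"ax":0,"ay":0,"az":0,"jaw":45},{"tx":138,"ty":-43,"tz":-160,"ax":0,"ay":0,"az":0,"jaw":45},{"tx":176,"ty":-55,"tz":-160,"ax":0,"ay":0,"az":0,"jaw":45},{"tx":214,"ty":-67,"tz":-160,"ax":0,"ay":0,"az":0,"jaw":45},{"tx":252,"ty":-79,"tz":-160,"ax":0,"ay":0,"az":0,"jaw":45}]'
python3 - <<'E'
from h import *
import pickle
t=pickle.load(open("D0.pkl","rb"))["top"]; im=t["frame"]
hsv=cv2.cvtColor(im,cv2.COLOR_BGR2HSV)
m=cv2.inRange(hsv,(0,120,60),(11,255,255)); m[:210]=0;m[255:]=0;m[:,:225]=0;m[:,365:]=0
n,l,st,ce=cv2.connectedComponentsWithStats(m)
for i in range(1,n):
    if st[i,4]>200:
        c=max(cv2.findContours((l==i).astype(np.uint8),cv2.RETR_EXTERNAL,cv2.CHAIN_APPROX_NONE)[0],key=len)
        e=cv2.fitEllipse(cv2.convexHull(c)); print(e,px2w(t,*e[0],.121).round(4))
E
```

```text
clock: 3.77
tool_pos: [0.5152, -0.1418, 0.398]
eef_rot: [0.0, 0.707, 0.707, 0.0]
force: [1.9, 0.5, -1.6]
opening: 0.632
gripper_force: 43.5
((244.72238159179688, 230.24392700195312), (28.87012481689453, 29.709980010986328), 32.17069625854492) [0.4194 0.1622 0.121 ]
((276.2830810546875, 230.4637908935547), (28.89145851135254, 29.496871948242188), 18.46923828125) [0.4189 0.077  0.121 ]
((307.73980712890625, 230.78097534179688), (29.106016159057617, 29.616491317749023), 0.06837135553359985) [ 0.4182 -0.0076  0.121 ]
((339.5251159667969, 230.9773406982422), (29.051366806030273, 29.65877342224121), 144.8303680419922) [ 0.4179 -0.0929  0.121 ]
```

```bash
python3 -m handwheel '[{"tx":38,"ty":-12,"tz":0,"ax":0,"ay":0,"az":0,"jaw":45},{"tx":76,"ty":-24,"tz":0,"ax":0,"ay":0,"az":0,"jaw":45},{"tx":114,"ty":-36,"tz":0,"ax":0,"ay":0,"az":0,"jaw":45},{"tx":152,"ty":-48,"tz":0,"ax":0,"ay":0,"az":0,"jaw":45},{"tx":190,"ty":-60,"tz":0,"ax":0,"ay":0,"az":0,"jaw":45},{"tx":228,"ty":-72,"tz":0,"ax":0,"ay":0,"az":0,"jaw":45},{"tx":265,"ty":-84,"tz":0,"ax":0,"ay":0,"az":0,"jaw":45},{"tx":290,"ty":-92,"tz":0,"ax":0,"ay":0,"az":0,"jaw":45},{"tx":304,"ty":-97,"tz":0,"ax":0,"ay":0,"az":0,"jaw":45},{"tx":304,"ty":-97,"tz":0,"ax":0,"ay":0,"az":0,"jaw":45}]'
python3 - <<'E'
from h import *
import pickle
grab("top");d=grab("wrist","w4.png"); s=telemetry.sense(); print(s["tool_pos"],s["eef_rot"],s["force"]); pickle.dump(d,open("w4.pkl","wb"))
E
```

```text
clock: 4.6
tool_pos: [0.4176, 0.163, 0.3981]
eef_rot: [-0.0, 0.706, 0.709, 0.001]
force: [-0.6, -0.4, -1.5]
opening: 0.631
gripper_force: 43.5
[0.41888681 0.16077697 0.39797996] [5.06783436e-04 7.06287714e-01 7.07924675e-01 2.49726261e-04] [ 0.57202218 -0.29389239 -1.70234104]
```

View pics/w4.png

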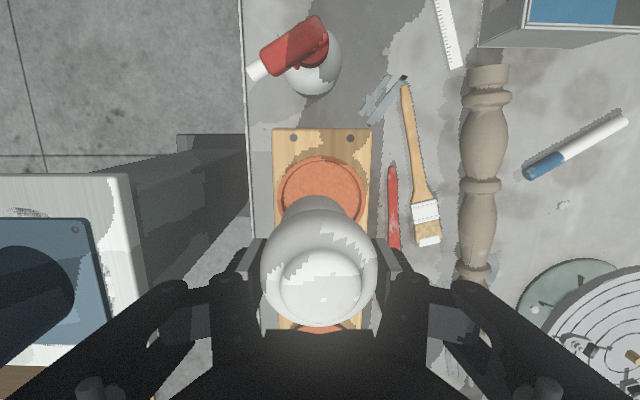

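The part is held upright, with the step at (320,285). The saucer d rim is visible around (322,195). I'll check the part offset and the saucer centre.

Run:
```python
from h import *
import pickle
d=pickle.load(open("w4.pkl","rb"))
for z in(.26,.27): print("step",px2w(d,320,286,z).round(4),"R",[px2w(d,u,286,z)[0].round(4) for u in(281,360)])
print("saucer L/R/top",[px2w(d,u,v,.121).round(4) for u,v in((277,193),(368,193),(322,155))])
a=np.linspace(0,2*np.pi,12,endpoint=False)
print(w2px(d,[[.4189+.0405*np.cos(x),.1622+.0405*np.sin(x),.121] for x in a]).round(0).tolist())
```

```text
step [0.4186 0.1623 0.26  ] R [np.float64(0.4019), np.float64(0.4358)]
step [0.4185 0.1687 0.27  ] R [np.float64(0.4033), np.float64(0.4341)]
saucer L/R/top [array([0.3812, 0.1683, 0.121 ]), array([0.4622, 0.1686, 0.121 ]), array([0.421 , 0.2021, 0.121 ])]
[[365.0, 200.0], [359.0, 178.0], [343.0, 161.0], [320.0, 154.0], [296.0, 161.0], [279.0, 177.0], [274.0, 200.0], [281.0, 221.0], [297.0, 236.0], [319.0, 242.0], [341.0, 236.0], [358.0, 221.0]]
```

```bash
python3 -m handwheel '[{"tx":0,"ty":1,"tz":20,"ax":0,"ay":0,"az":0,"jaw":45},{"tx":0,"ty":1,"tz":45,"ax":0,"ay":0,"az":0,"jaw":45},{"tx":0,"ty":1,"tz":60,"ax":0,"ay":0,"az":0,"jaw":45},{"tx":0,"ty":1,"tz":66,"ax":0,"ay":0,"az":0,"jaw":45},{"tx":0,"ty":1,"tz":66,"ax":0,"ay":0,"az":0,"jaw":45},{"tx":0,"ty":1,"tz":66,"ax":0,"ay":0,"az":0,"jaw":45}]'
python3 -m handwheel '[{"tx":0,"ty":0,"tz":1,"ax":0,"ay":0,"az":0,"jaw":45},{"tx":0,"ty":0,"tz":2,"ax":0,"ay":0,"az":0,"jaw":45},{"tx":0,"ty":0,"tz":3,"ax":0,"ay":0,"az":0,"jaw":45},{"tx":0,"ty":0,"tz":3,"ax":0,"ay":0,"az":0,"jaw":45}]'
```

```text
clock: 5.2
tool_pos: [0.4208, 0.1597, 0.3321]
eef_rot: [0.0, 0.707, 0.707, 0.0]
force: [-0.3, -0.8, -2.8]
opening: 0.631
gripper_force: 43.5
clock: 5.53
tool_pos: [0.4202, 0.1605, 0.3291]
eef_rot: [0.0, 0.707, 0.707, 0.0]
force: [-0.4, -0.1, -1.4]
opening: 0.628
gripper_force: 43.5
```

```bash
python3 -m handwheel '[{"tx":0,"ty":0,"tz":1,"ax":0,"ay":0,"az":0,"jaw":45},{"tx":0,"ty":0,"tz":1.5,"ax":0,"ay":0,"az":0,"jaw":45},{"tx":0,"ty":0,"tz":2,"ax":0,"ay":0,"az":0,"jaw":45},{"tx":0,"ty":0,"tz":2,"ax":0,"ay":0,"az":0,"jaw":45}]'
python3 -m handwheel '[{"tx":0,"ty":0,"tz":1,"ax":0,"ay":0,"az":0,"jaw":45},{"tx":0,"ty":0,"tz":1.5,"ax":0,"ay":0,"az":0,"jaw":45},{"tx":0,"ty":0,"tz":2,"ax":0,"ay":0,"az":0,"jaw":45},{"tx":0,"ty":0,"tz":2,"ax":0,"ay":0,"az":0,"jaw":45}]'
```

```text
clock: 5.87
tool_pos: [0.42, 0.1605, 0.3266]
eef_rot: [-0.0, 0.707, 0.707, -0.0]
force: [-0.0, 0.7, -2.3]
opening: 0.629
gripper_force: 43.5
clock: 6.2
tool_pos: [0.42, 0.1606, 0.326]
eef_rot: [0.0, 0.707, 0.707, 0.0]
force: [-4.7, 0.1, 10.5]
opening: 0.629
gripper_force: 44.7
```

Contact came at z = 0.326 as predicted, so I release and retreat.

```bash
python3 -m handwheel '[{"tx":0,"ty":0,"tz":-1,"ax":0,"ay":0,"az":0,"jaw":52},{"tx":0,"ty":0,"tz":-1,"ax":0,"ay":0,"az":0,"jaw":58},{"tx":0,"ty":0,"tz":-1,"ax":0,"ay":0,"az":0,"jaw":66},{"tx":0,"ty":0,"tz":-1,"ax":0,"ay":0,"az":0,"jaw":74},{"tx":0,"ty":0,"tz":-1,"ax":0,"ay":0,"az":0,"jaw":80},{"tx":0,"ty":0,"tz":-1,"ax":0,"ay":0,"az":0,"jaw":80},{"tx":0,"ty":0,"tz":-20,"ax":0,"ay":0,"az":0,"jaw":80},{"tx":0,"ty":0,"tz":-55,"ax":0,"ay":0,"az":0,"jaw":80},{"tx":0,"ty":0,"tz":-85,"ax":0,"ay":0,"az":0,"jaw":80},{"tx":-20,"ty":0,"tz":-85,"ax":0,"ay":0,"az":0,"jaw":80}]'
python3 -m handwheel '[{"tx":-30,"ty":0,"tz":0,"ax":0,"ay":0,"az":0,"jaw":80},{"tx":-30,"ty":0,"tz":0,"ax":0,"ay":0,"az":0,"jaw":80},{"tx":-30,"ty":0,"tz":0,"ax":0,"ay":0,"az":0,"jaw":80}]'
python3 - <<'E'
from h import *
import pickle
d=grab("wrist","w5.png"); s=telemetry.sense(); print(s["tool_pos"]); pickle.dump(d,open("w5.pkl","wb"))
E
```

```text
clock: 7.03
tool_pos: [0.4216, 0.1421, 0.4155]
eef_rot: [0.003, 0.706, 0.708, 0.005]
force: [1.6, -0.3, -0.2]
opening: 0.938
gripper_force: 0.0
clock: 7.28
tool_pos: [0.4202, 0.1096, 0.4098]
eef_rot: [0.0, 0.708, 0.706, 0.0]
force: [0.4, 0.5, -0.4]
opening: 0.933
gripper_force: 0.0
[0.42010209 0.11021602 0.40960224]
```

View pics/w5.png

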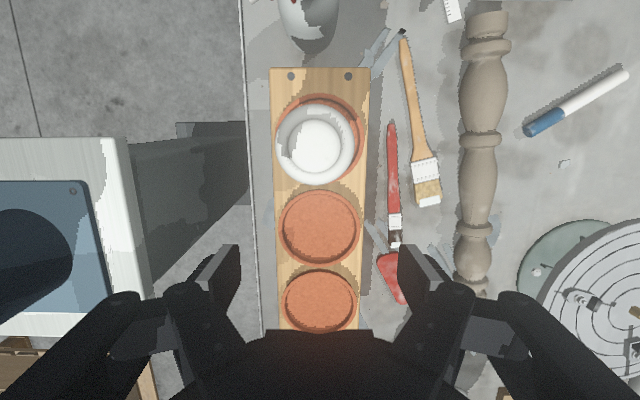

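Part_1 stands in saucer d, with its step at (315,146). Saucer c is at (319,228) and b at (320,301). I'll check the offset in numbers.

Run:
```python
from h import *
import pickle
d=pickle.load(open("w5.pkl","rb"))
print("part1 step",px2w(d,315,146,.19).round(4),"cap",px2w(d,316,142.5,.17).round(4))
hsv=cv2.cvtColor(d["frame"],cv2.COLOR_BGR2HSV)
m=cv2.inRange(hsv,(0,110,60),(11,255,255)); m[:,:265]=0;m[:,368:]=0
n,l,st,ce=cv2.connectedComponentsWithStats(m)
for i in range(1,n):
    if st[i,4]>800:
        c=max(cv2.findContours((l==i).astype(np.uint8),cv2.RETR_EXTERNAL,cv2.CHAIN_APPROX_NONE)[0],key=len)
        e=cv2.fitEllipse(cv2.convexHull(c)); print(np.round(e[0],1),np.round(e[1],1),px2w(d,*e[0],.121).round(4))
```

```text
part1 step [0.4176 0.1624 0.19  ] cap [0.4181 0.1632 0.17  ]
[318.8 228.4] [75.9 82. ] [0.4199 0.078  0.121 ]
[318.8 302.4] [66.3 75.6] [ 0.4197 -0.0047  0.121 ]
```

```bash
python3 -m handwheel '[{"tx":-39,"ty":7,"tz":0,"ax":0,"ay":0,"az":0,"jaw":80},{"tx":-78,"ty":14,"tz":0,"ax":0,"ay":0,"az":0,"jaw":80},{"tx":-117,"ty":22,"tz":0,"ax":0,"ay":0,"az":0,"jaw":80},{"tx":-156,"ty":29,"tz":0,"ax":0,"ay":0,"az":0,"jaw":80},{"tx":-195,"ty":36,"tz":0,"ax":0,"ay":0,"az":0,"jaw":80},{"tx":-234,"ty":44,"tz":0,"ax":0,"ay":0,"az":0,"jaw":80},{"tx":-273,"ty":51,"tz":0,"ax":0,"ay":0,"az":0,"jaw":80},{"tx":-312,"ty":58,"tz":0,"ax":0,"ay":0,"az":0,"jaw":80},{"tx":-351,"ty":66,"tz":0,"ax":0,"ay":0,"az":0,"jaw":80},{"tx":-390,"ty":73,"tz":0,"ax":0,"ay":0,"az":0,"jaw":80}]'
python3 -m handwheel '[{"tx":-38,"ty":7,"tz":0,"ax":0,"ay":0,"az":0,"jaw":80},{"tx":-65,"ty":12,"tz":5,"ax":0,"ay":0,"az":0,"jaw":80},{"tx":-76,"ty":14,"tz":30,"ax":0,"ay":0,"az":0,"jaw":80},{"tx":-76,"ty":14,"tz":65,"ax":0,"ay":0,"az":0,"jaw":80},{"tx":-76,"ty":14,"tz":85,"ax":0,"ay":0,"az":0,"jaw":80},{"tx":-76,"ty":14,"tz":85,"ax":0,"ay":0,"az":0,"jaw":80},{"tx":-76,"ty":14,"tz":85,"ax":0,"ay":0,"az":0,"jaw":80}]'
python3 - <<'E'
from h import *
import pickle
d=grab("wrist","w6.png"); s=telemetry.sense(); print(s["tool_pos"],s["eef_rot"]); pickle.dump(d,open("w6.pkl","wb"))
im=d["frame"]; g=cv2.cvtColor(im,cv2.COLOR_BGR2HSV); m=cv2.inRange(g,(0,0,205),(180,40,255)); n,l,st,ce=cv2.connectedComponentsWithStats(m)
for i in range(1,n):
    if st[i,4]>600: print(st[i],ce[i].round(1),px2w(d,*ce[i],.075).round(4))
E
```

```text
clock: 8.17
tool_pos: [0.494, -0.2806, 0.4091]
eef_rot: [-0.0, 0.707, 0.708, 0.0]
force: [0.7, 0.3, 0.0]
opening: 0.939
gripper_force: 0.0
clock: 8.75
tool_pos: [0.5077, -0.3546, 0.3232]
eef_rot: [-0.002, 0.707, 0.707, 0.0]
force: [0.6, -1.0, 0.8]
opening: 0.936
gripper_force: 0.0
[ 0.50808048 -0.35502402  0.32515551] [3.46865578e-05 7.06645026e-01 7.07568226e-01 1.11302173e-04]
[ 104    0   91   47 3254] [150.9  19.1] [ 0.3918 -0.2174  0.075 ]
[ 535   76   81   85 5023] [575.5 118.8] [ 0.6986 -0.2825  0.075 ]
[ 290  194   61   55 2565] [320.2 220.9] [ 0.508  -0.3632  0.075 ]
[ 467  263   56   37 1373] [495.3 279.7] [ 0.6599 -0.4172  0.075 ]
```

View pics/w6.png

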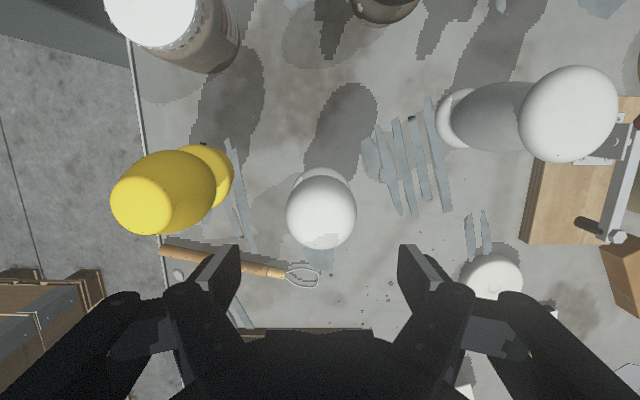

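The dome is centred under the gripper at (321,208), so I descend and grip.

```bash
python3 -m handwheel '[{"tx":0,"ty":0,"tz":30,"ax":0,"ay":0,"az":0,"jaw":80},{"tx":0,"ty":0,"tz":60,"ax":0,"ay":0,"az":0,"jaw":80},{"tx":0,"ty":0,"tz":88,"ax":0,"ay":0,"az":0,"jaw":80},{"tx":0,"ty":0,"tz":100,"ax":0,"ay":0,"az":0,"jaw":80},{"tx":0,"ty":0,"tz":100,"ax":0,"ay":0,"az":0,"jaw":80},{"tx":0,"ty":0,"tz":100,"ax":0,"ay":0,"az":0,"jaw":65},{"tx":0,"ty":0,"tz":100,"ax":0,"ay":0,"az":0,"jaw":50},{"tx":0,"ty":0,"tz":100,"ax":0,"ay":0,"az":0,"jaw":45},{"tx":0,"ty":0,"tz":100,"ax":0,"ay":0,"az":0,"jaw":45},{"tx":0,"ty":0,"tz":100,"ax":0,"ay":0,"az":0,"jaw":45}]'
python3 -m handwheel '[{"tx":0,"ty":0,"tz":0,"ax":0,"ay":0,"az":0,"jaw":45},{"tx":0,"ty":0,"tz":0,"ax":0,"ay":0,"az":0,"jaw":45}]'
python3 -m handwheel '[{"tx":0,"ty":0,"tz":-15,"ax":0,"ay":0,"az":0,"jaw":45},{"tx":0,"ty":0,"tz":-40,"ax":0,"ay":0,"az":0,"jaw":45},{"tx":0,"ty":0,"tz":-80,"ax":0,"ay":0,"az":0,"jaw":45},{"tx":0,"ty":0,"tz":-120,"ax":0,"ay":0,"az":0,"jaw":45},{"tx":0,"ty":0,"tz":-160,"ax":0,"ay":0,"az":0,"jaw":45},{"tx":10,"ty":-2,"tz":-190,"ax":0,"ay":0,"az":0,"jaw":45},{"tx":45,"ty":-9,"tz":-195,"ax":0,"ay":0,"az":0,"jaw":45},{"tx":80,"ty":-16,"tz":-195,"ax":0,"ay":0,"az":0,"jaw":45},{"tx":120,"ty":-24,"tz":-195,"ax":0,"ay":0,"az":0,"jaw":45},{"tx":160,"ty":-33,"tz":-195,"ax":0,"ay":0,"az":0,"jaw":45}]'
```

```text
clock: 9.63
tool_pos: [0.5082, -0.3562, 0.2278]
eef_rot: [0.003, 0.707, 0.707, 0.0]
force: [0.1, -0.1, 7.0]
opening: 0.613
gripper_force: 42.3
clock: 9.8
tool_pos: [0.5082, -0.3562, 0.2278]
eef_rot: [0.003, 0.707, 0.707, 0.0]
force: [1.0, 0.6, 6.7]
opening: 0.616
gripper_force: 42.3
clock: 10.63
tool_pos: [0.4735, -0.1942, 0.421]
eef_rot: [0.001, 0.707, 0.707, 0.0]
force: [0.8, 1.1, -0.9]
opening: 0.61
gripper_force: 42.5
```

```bash
python3 -m handwheel '[{"tx":40,"ty":-8,"tz":0,"ax":0,"ay":0,"az":0,"jaw":45},{"tx":80,"ty":-16,"tz":0,"ax":0,"ay":0,"az":0,"jaw":45},{"tx":120,"ty":-24,"tz":0,"ax":0,"ay":0,"az":0,"jaw":45},{"tx":160,"ty":-32,"tz":0,"ax":0,"ay":0,"az":0,"jaw":45},{"tx":200,"ty":-40,"tz":0,"ax":0,"ay":0,"az":0,"jaw":45},{"tx":240,"ty":-48,"tz":0,"ax":0,"ay":0,"az":0,"jaw":45},{"tx":265,"ty":-53,"tz":0,"ax":0,"ay":0,"az":0,"jaw":45},{"tx":273,"ty":-55,"tz":0,"ax":0,"ay":0,"az":0,"jaw":45},{"tx":273,"ty":-55,"tz":0,"ax":0,"ay":0,"az":0,"jaw":45},{"tx":273,"ty":-55,"tz":0,"ax":0,"ay":0,"az":0,"jaw":45}]'
python3 - <<'E'
from h import *
import pickle
d=grab("wrist","w7.png"); s=telemetry.sense(); print(s["tool_pos"],s["eef_rot"]); pickle.dump(d,open("w7.pkl","wb"))
E
```

```text
clock: 11.47
tool_pos: [0.4192, 0.0773, 0.4204]
eef_rot: [0.001, 0.706, 0.708, 0.0]
force: [-0.6, -0.1, -1.6]
opening: 0.615
gripper_force: 42.5
[0.41943584 0.07669418 0.42019841] [7.69271931e-04 7.07010743e-01 7.07202379e-01 1.12618295e-04]
```

View pics/w7.png

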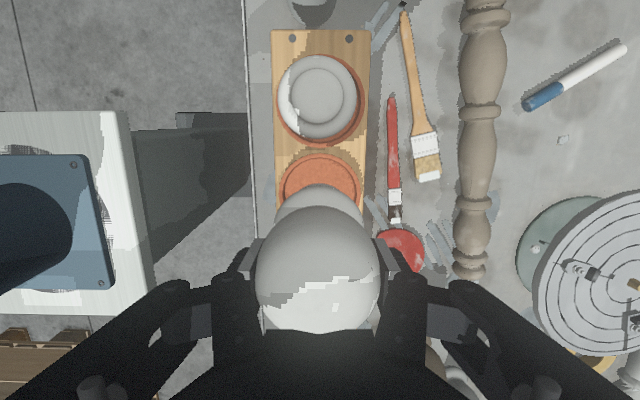

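The dome is held upright and centred, with saucer c ahead at (320,185) and part_1 sitting in d. I lower it with a 0.343 contact height.

```bash
python3 -m handwheel '[{"tx":0,"ty":0,"tz":25,"ax":0,"ay":0,"az":0,"jaw":45},{"tx":0,"ty":0,"tz":50,"ax":0,"ay":0,"az":0,"jaw":45},{"tx":0,"ty":0,"tz":65,"ax":0,"ay":0,"az":0,"jaw":45},{"tx":0,"ty":0,"tz":72,"ax":0,"ay":0,"az":0,"jaw":45},{"tx":0,"ty":0,"tz":74,"ax":0,"ay":0,"az":0,"jaw":45},{"tx":0,"ty":0,"tz":75,"ax":0,"ay":0,"az":0,"jaw":45},{"tx":0,"ty":0,"tz":75,"ax":0,"ay":0,"az":0,"jaw":45},{"tx":0,"ty":0,"tz":75,"ax":0,"ay":0,"az":0,"jaw":45}]'
python3 -m handwheel '[{"tx":0,"ty":0,"tz":1,"ax":0,"ay":0,"az":0,"jaw":45},{"tx":0,"ty":0,"tz":2,"ax":0,"ay":0,"az":0,"jaw":45},{"tx":0,"ty":0,"tz":2.5,"ax":0,"ay":0,"az":0,"jaw":45},{"tx":0,"ty":0,"tz":2.5,"ax":0,"ay":0,"az":0,"jaw":45}]'
```

```text
clock: 12.18
tool_pos: [0.4197, 0.0771, 0.3457]
eef_rot: [0.001, 0.707, 0.707, 0.001]
force: [0.2, 1.0, -0.7]
opening: 0.613
gripper_force: 42.5
clock: 12.52
tool_pos: [0.4192, 0.0776, 0.3427]
eef_rot: [0.0, 0.707, 0.707, 0.0]
force: [-1.3, 0.8, 2.4]
opening: 0.613
gripper_force: 42.8
```

```bash
python3 -m handwheel '[{"tx":0,"ty":0,"tz":0.5,"ax":0,"ay":0,"az":0,"jaw":45},{"tx":0,"ty":0,"tz":0,"ax":0,"ay":0,"az":0,"jaw":52},{"tx":0,"ty":0,"tz":0,"ax":0,"ay":0,"az":0,"jaw":58},{"tx":0,"ty":0,"tz":0,"ax":0,"ay":0,"az":0,"jaw":66},{"tx":0,"ty":0,"tz":0,"ax":0,"ay":0,"az":0,"jaw":74},{"tx":0,"ty":0,"tz":0,"ax":0,"ay":0,"az":0,"jaw":80},{"tx":0,"ty":0,"tz":-5,"ax":0,"ay":0,"az":0,"jaw":80},{"tx":0,"ty":0,"tz":-30,"ax":0,"ay":0,"az":0,"jaw":80},{"tx":0,"ty":0,"tz":-65,"ax":0,"ay":0,"az":0,"jaw":80},{"tx":0,"ty":0,"tz":-90,"ax":0,"ay":0,"az":0,"jaw":80}]'
python3 -m handwheel '[{"tx":-35,"ty":19,"tz":0,"ax":0,"ay":0,"az":0,"jaw":83},{"tx":-70,"ty":38,"tz":0,"ax":0,"ay":0,"az":0,"jaw":83},{"tx":-105,"ty":57,"tz":0,"ax":0,"ay":0,"az":0,"jaw":83},{"tx":-140,"ty":76,"tz":0,"ax":0,"ay":0,"az":0,"jaw":83},{"tx":-175,"ty":95,"tz":0,"ax":0,"ay":0,"az":0,"jaw":83},{"tx":-210,"ty":114,"tz":0,"ax":0,"ay":0,"az":0,"jaw":83},{"tx":-240,"ty":130,"tz":0,"ax":0,"ay":0,"az":0,"jaw":83},{"tx":-257,"ty":139,"tz":20,"ax":0,"ay":0,"az":0,"jaw":83},{"tx":-257,"ty":139,"tz":50,"ax":0,"ay":0,"az":0,"jaw":83},{"tx":-257,"ty":139,"tz":50,"ax":0,"ay":0,"az":0,"jaw":83}]'
python3 - <<'E'
from h import *
import pickle
for i in range(3): d=grab("wrist","w8.png")
s=telemetry.sense(); print(s["clock"],s["tool_pos"],s["eef_rot"]); pickle.dump(d,open("w8.pkl","wb"))
E
```

```text
clock: 13.35
tool_pos: [0.4191, 0.0775, 0.4345]
eef_rot: [0.0, 0.707, 0.707, 0.0]
force: [1.6, 0.8, 0.0]
opening: 0.935
gripper_force: 0.0
clock: 14.18
tool_pos: [0.5572, -0.1804, 0.3765]
eef_rot: [-0.005, 0.708, 0.706, -0.001]
force: [-1.0, 1.1, -1.6]
opening: 0.97
gripper_force: 0.0
14.3333 [ 0.55820646 -0.17912214  0.38306971] [-1.45226447e-04  7.06863262e-01  7.07350200e-01  4.47073754e-05]
```

View pics/w8.png

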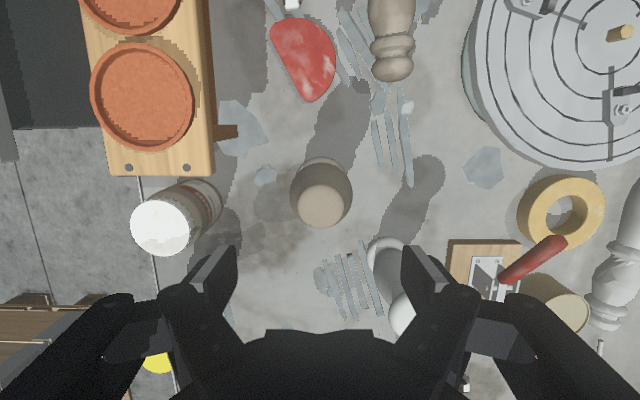

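Brown part_4 is under the gripper with its top at (322,206), and the column (400,280) is clear.

Run:
```python
from h import *
import pickle
d=pickle.load(open("w8.pkl","rb"))
print(px2w(d,322,206,.123).round(4),px2w(d,321.5,196,.08).round(4), px2w(d,143,95,.121).round(4))
```

```text
[ 0.5594 -0.1786  0.123 ] [ 0.5593 -0.1812  0.08  ] [ 0.4218 -0.0903  0.121 ]
```

```bash
python3 -m handwheel '[{"tx":0,"ty":1,"tz":35,"ax":0,"ay":0,"az":0,"jaw":83},{"tx":0,"ty":1,"tz":70,"ax":0,"ay":0,"az":0,"jaw":83},{"tx":0,"ty":1,"tz":105,"ax":0,"ay":0,"az":0,"jaw":83},{"tx":0,"ty":1,"tz":135,"ax":0,"ay":0,"az":0,"jaw":83},{"tx":0,"ty":1,"tz":150,"ax":0,"ay":0,"az":0,"jaw":83},{"tx":0,"ty":1,"tz":150,"ax":0,"ay":0,"az":0,"jaw":83},{"tx":0,"ty":1,"tz":150,"ax":0,"ay":0,"az":0,"jaw":68},{"tx":0,"ty":1,"tz":150,"ax":0,"ay":0,"az":0,"jaw":55},{"tx":0,"ty":1,"tz":150,"ax":0,"ay":0,"az":0,"jaw":48},{"tx":0,"ty":1,"tz":150,"ax":0,"ay":0,"az":0,"jaw":48}]'
python3 -m handwheel '[{"tx":0,"ty":0,"tz":0,"ax":0,"ay":0,"az":0,"jaw":48},{"tx":0,"ty":0,"tz":0,"ax":0,"ay":0,"az":0,"jaw":48},{"tx":0,"ty":0,"tz":0,"ax":0,"ay":0,"az":0,"jaw":48}]'
python3 -m handwheel '[{"tx":0,"ty":0,"tz":-15,"ax":0,"ay":0,"az":0,"jaw":48},{"tx":0,"ty":0,"tz":-40,"ax":0,"ay":0,"az":0,"jaw":48},{"tx":0,"ty":0,"tz":-80,"ax":0,"ay":0,"az":0,"jaw":48},{"tx":0,"ty":0,"tz":-120,"ax":0,"ay":0,"az":0,"jaw":48},{"tx":0,"ty":0,"tz":-160,"ax":0,"ay":0,"az":0,"jaw":48},{"tx":5,"ty":-4,"tz":-190,"ax":0,"ay":0,"az":0,"jaw":48},{"tx":25,"ty":-20,"tz":-205,"ax":0,"ay":0,"az":0,"jaw":48},{"tx":50,"ty":-40,"tz":-205,"ax":0,"ay":0,"az":0,"jaw":48},{"tx":75,"ty":-60,"tz":-205,"ax":0,"ay":0,"az":0,"jaw":48},{"tx":100,"ty":-80,"tz":-205,"ax":0,"ay":0,"az":0,"jaw":48}]'
```

```text
clock: 15.17
tool_pos: [0.5602, -0.1798, 0.2354]
eef_rot: [0.003, 0.707, 0.707, 0.001]
force: [-1.2, 1.1, 7.5]
opening: 0.686
gripper_force: 43.8
clock: 15.42
tool_pos: [0.5602, -0.1798, 0.2354]
eef_rot: [0.003, 0.707, 0.707, 0.001]
force: [-0.9, 0.1, 6.3]
opening: 0.689
gripper_force: 43.8
clock: 16.25
tool_pos: [0.478, -0.0786, 0.439]
eef_rot: [0.001, 0.707, 0.707, 0.001]
force: [-0.8, 0.4, -0.9]
opening: 0.686
gripper_force: 43.6
```

```bash
python3 -m handwheel '[{"tx":25,"ty":-20,"tz":0,"ax":0,"ay":0,"az":0,"jaw":48},{"tx":50,"ty":-42,"tz":0,"ax":0,"ay":0,"az":0,"jaw":48},{"tx":68,"ty":-57,"tz":0,"ax":0,"ay":0,"az":0,"jaw":48},{"tx":72,"ty":-60,"tz":0,"ax":0,"ay":0,"az":0,"jaw":48},{"tx":72,"ty":-60,"tz":0,"ax":0,"ay":0,"az":0,"jaw":48},{"tx":72,"ty":-60,"tz":20,"ax":0,"ay":0,"az":0,"jaw":48},{"tx":72,"ty":-60,"tz":40,"ax":0,"ay":0,"az":0,"jaw":48},{"tx":72,"ty":-60,"tz":55,"ax":0,"ay":0,"az":0,"jaw":48},{"tx":72,"ty":-60,"tz":60,"ax":0,"ay":0,"az":0,"jaw":48},{"tx":72,"ty":-60,"tz":60,"ax":0,"ay":0,"az":0,"jaw":48}]'
python3 - <<'E'
from h import *
d=grab("wrist","w9.png"); s=telemetry.sense(); print(s["tool_pos"])
E
```

```text
clock: 17.08
tool_pos: [0.4194, -0.0081, 0.3765]
eef_rot: [-0.001, 0.707, 0.707, -0.0]
force: [-1.0, 1.1, -0.6]
opening: 0.686
gripper_force: 43.6
[ 0.41973677 -0.00814578  0.3774669 ]
```

View pics/w9.png

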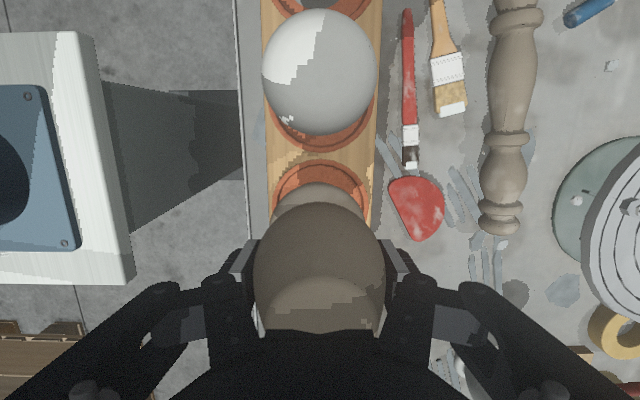

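Part_4 is over saucer b (rim top at (320,160)), and part_3 stands in c at (320,70). Lowering now.

```bash
python3 -m handwheel '[{"tx":0,"ty":0,"tz":10,"ax":0,"ay":0,"az":0,"jaw":48},{"tx":0,"ty":0,"tz":20,"ax":0,"ay":0,"az":0,"jaw":48},{"tx":0,"ty":0,"tz":24,"ax":0,"ay":0,"az":0,"jaw":48},{"tx":0,"ty":0,"tz":25.5,"ax":0,"ay":0,"az":0,"jaw":48},{"tx":0,"ty":0,"tz":26.5,"ax":0,"ay":0,"az":0,"jaw":48},{"tx":0,"ty":0,"tz":27,"ax":0,"ay":0,"az":0,"jaw":48},{"tx":0,"ty":0,"tz":27,"ax":0,"ay":0,"az":0,"jaw":48}]'
python3 -m handwheel '[{"tx":0,"ty":0,"tz":0.5,"ax":0,"ay":0,"az":0,"jaw":48},{"tx":0,"ty":0,"tz":1,"ax":0,"ay":0,"az":0,"jaw":48},{"tx":0,"ty":0,"tz":1,"ax":0,"ay":0,"az":0,"jaw":48}]'
```

```text
clock: 17.72
tool_pos: [0.4194, -0.0077, 0.3508]
eef_rot: [0.0, 0.707, 0.707, 0.0]
force: [0.4, -0.4, -1.0]
opening: 0.691
gripper_force: 43.6
clock: 17.97
tool_pos: [0.4193, -0.0075, 0.3504]
eef_rot: [0.001, 0.707, 0.707, 0.0]
force: [-1.7, 0.3, 6.3]
opening: 0.692
gripper_force: 44.4
```

```bash
python3 -m handwheel '[{"tx":0,"ty":0,"tz":-1,"ax":0,"ay":0,"az":0,"jaw":55},{"tx":0,"ty":0,"tz":-1,"ax":0,"ay":0,"az":0,"jaw":62},{"tx":0,"ty":0,"tz":-1,"ax":0,"ay":0,"az":0,"jaw":70},{"tx":0,"ty":0,"tz":-1,"ax":0,"ay":0,"az":0,"jaw":78},{"tx":0,"ty":0,"tz":-1,"ax":0,"ay":0,"az":0,"jaw":83},{"tx":0,"ty":0,"tz":-1,"ax":0,"ay":0,"az":0,"jaw":83},{"tx":0,"ty":0,"tz":-10,"ax":0,"ay":0,"az":0,"jaw":83},{"tx":0,"ty":0,"tz":-40,"ax":0,"ay":0,"az":0,"jaw":83},{"tx":0,"ty":0,"tz":-75,"ax":0,"ay":0,"az":0,"jaw":83},{"tx":0,"ty":0,"tz":-90,"ax":0,"ay":0,"az":0,"jaw":83}]'
python3 -m handwheel '[{"tx":-27,"ty":23,"tz":0,"ax":0,"ay":0,"az":0,"jaw":80},{"tx":-57,"ty":48,"tz":0,"ax":0,"ay":0,"az":0,"jaw":80},{"tx":-87,"ty":73,"tz":0,"ax":0,"ay":0,"az":0,"jaw":80},{"tx":-117,"ty":98,"tz":0,"ax":0,"ay":0,"az":0,"jaw":80},{"tx":-147,"ty":124,"tz":0,"ax":0,"ay":0,"az":0,"jaw":80},{"tx":-177,"ty":149,"tz":0,"ax":0,"ay":0,"az":0,"jaw":80},{"tx":-207,"ty":174,"tz":0,"ax":0,"ay":0,"az":0,"jaw":80},{"tx":-237,"ty":199,"tz":0,"ax":0,"ay":0,"az":0,"jaw":80},{"tx":-262,"ty":220,"tz":0,"ax":0,"ay":0,"az":0,"jaw":80},{"tx":-274,"ty":231,"tz":0,"ax":0,"ay":0,"az":0,"jaw":80}]'
python3 - <<'E'
from h import *
import pickle
for i in range(4): d=grab("wrist","w10.png")
s=telemetry.sense(); print(s["clock"],s["tool_pos"],s["eef_rot"]); pickle.dump(d,open("w10.pkl","wb"))
E
```

```text
clock: 18.8
tool_pos: [0.4197, -0.0077, 0.4436]
eef_rot: [0.002, 0.707, 0.707, 0.001]
force: [1.3, -0.3, -0.1]
opening: 0.972
gripper_force: 0.0
clock: 19.63
tool_pos: [0.6516, -0.285, 0.4384]
eef_rot: [0.0, 0.708, 0.706, -0.0]
force: [-0.8, -0.1, -0.4]
opening: 0.94
gripper_force: 0.0
19.8333 [ 0.65009412 -0.28143882  0.43882582] [-7.58992688e-04  7.07119899e-01  7.07093255e-01 -1.36421087e-05]
```

View pics/w10.png

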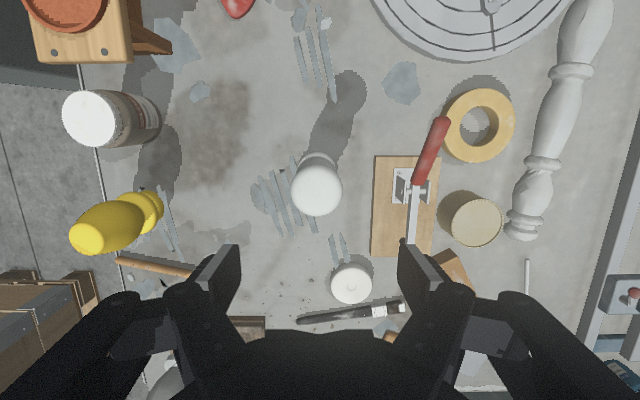

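The column cap is at (316,188), with the clamp and board to the right staying low and outside the fingers.

Run:
```python
from h import *
import pickle
d=pickle.load(open("w10.pkl","rb"))
print(px2w(d,316.5,188,.12).round(4), px2w(d,442,130,.05).round(4))
```

```text
[ 0.6475 -0.2805  0.12  ] [ 0.8006 -0.2242  0.05  ]
```

```bash
python3 -m handwheel '[{"tx":0,"ty":-2,"tz":38,"ax":0,"ay":0,"az":0,"jaw":80},{"tx":0,"ty":-2,"tz":76,"ax":0,"ay":0,"az":0,"jaw":80},{"tx":0,"ty":-2,"tz":114,"ax":0,"ay":0,"az":0,"jaw":80},{"tx":0,"ty":-2,"tz":150,"ax":0,"ay":0,"az":0,"jaw":80},{"tx":0,"ty":-2,"tz":174,"ax":0,"ay":0,"az":0,"jaw":80},{"tx":0,"ty":-2,"tz":174,"ax":0,"ay":0,"az":0,"jaw":80},{"tx":0,"ty":-2,"tz":174,"ax":0,"ay":0,"az":0,"jaw":80},{"tx":0,"ty":-2,"tz":174,"ax":0,"ay":0,"az":0,"jaw":65},{"tx":0,"ty":-2,"tz":174,"ax":0,"ay":0,"az":0,"jaw":50},{"tx":0,"ty":-2,"tz":174,"ax":0,"ay":0,"az":0,"jaw":42}]'
python3 -m handwheel '[{"tx":0,"ty":0,"tz":0,"ax":0,"ay":0,"az":0,"jaw":42},{"tx":0,"ty":0,"tz":0,"ax":0,"ay":0,"az":0,"jaw":42},{"tx":0,"ty":0,"tz":0,"ax":0,"ay":0,"az":0,"jaw":42},{"tx":0,"ty":0,"tz":0,"ax":0,"ay":0,"az":0,"jaw":42}]'
python3 -m handwheel '[{"tx":0,"ty":0,"tz":-15,"ax":0,"ay":0,"az":0,"jaw":42},{"tx":0,"ty":0,"tz":-40,"ax":0,"ay":0,"az":0,"jaw":42},{"tx":0,"ty":0,"tz":-80,"ax":0,"ay":0,"az":0,"jaw":42},{"tx":0,"ty":0,"tz":-120,"ax":0,"ay":0,"az":0,"jaw":42},{"tx":0,"ty":0,"tz":-160,"ax":0,"ay":0,"az":0,"jaw":42},{"tx":0,"ty":0,"tz":-190,"ax":0,"ay":0,"az":0,"jaw":42},{"tx":0,"ty":0,"tz":-190,"ax":0,"ay":0,"az":0,"jaw":42},{"tx":0,"ty":0,"tz":-190,"ax":0,"ay":0,"az":0,"jaw":42}]'
```

```text
clock: 20.67
tool_pos: [0.6488, -0.2818, 0.2691]
eef_rot: [0.003, 0.707, 0.707, 0.0]
force: [-1.5, 0.5, 3.7]
opening: 0.617
gripper_force: 41.0
clock: 21.0
tool_pos: [0.6488, -0.2819, 0.269]
eef_rot: [0.003, 0.707, 0.707, 0.001]
force: [-1.7, 0.7, 6.2]
opening: 0.619
gripper_force: 41.2
clock: 21.67
tool_pos: [0.6481, -0.2813, 0.4599]
eef_rot: [0.004, 0.707, 0.707, 0.001]
force: [-0.3, -0.7, -1.9]
opening: 0.612
gripper_force: 42.6
```

```bash
python3 -m handwheel '[{"tx":20,"ty":-24,"tz":0,"ax":0,"ay":0,"az":0,"jaw":42},{"tx":44,"ty":-53,"tz":0,"ax":0,"ay":0,"az":0,"jaw":42},{"tx":69,"ty":-83,"tz":0,"ax":0,"ay":0,"az":0,"jaw":42},{"tx":94,"ty":-113,"tz":0,"ax":0,"ay":0,"az":0,"jaw":42},{"tx":119,"ty":-143,"tz":0,"ax":0,"ay":0,"az":0,"jaw":42},{"tx":143,"ty":-173,"tz":0,"ax":0,"ay":0,"az":0,"jaw":42},{"tx":167,"ty":-202,"tz":0,"ax":0,"ay":0,"az":0,"jaw":42},{"tx":182,"ty":-221,"tz":0,"ax":0,"ay":0,"az":0,"jaw":42},{"tx":189,"ty":-229,"tz":0,"ax":0,"ay":0,"az":0,"jaw":42},{"tx":189,"ty":-229,"tz":0,"ax":0,"ay":0,"az":0,"jaw":42}]'
python3 -m handwheel '[{"tx":0,"ty":0,"tz":0,"ax":0,"ay":0,"az":0,"jaw":42},{"tx":0,"ty":0,"tz":20,"ax":0,"ay":0,"az":0,"jaw":42},{"tx":0,"ty":0,"tz":40,"ax":0,"ay":0,"az":0,"jaw":42},{"tx":0,"ty":0,"tz":50,"ax":0,"ay":0,"az":0,"jaw":42},{"tx":0,"ty":0,"tz":50,"ax":0,"ay":0,"az":0,"jaw":42},{"tx":0,"ty":0,"tz":50,"ax":0,"ay":0,"az":0,"jaw":42}]'
python3 - <<'E'
from h import *
d=grab("wrist","w11.png"); s=telemetry.sense(); print(s["tool_pos"])
E
```

```text
clock: 22.5
tool_pos: [0.4173, -0.0909, 0.4547]
eef_rot: [-0.001, 0.707, 0.708, -0.0]
force: [1.1, -0.7, -2.4]
opening: 0.617
gripper_force: 42.8
clock: 23.0
tool_pos: [0.4199, -0.0932, 0.4047]
eef_rot: [-0.001, 0.707, 0.707, -0.0]
force: [-0.6, 0.6, -0.6]
opening: 0.612
gripper_force: 42.7
[ 0.41995885 -0.09317527  0.40550904]
```

View pics/w11.png

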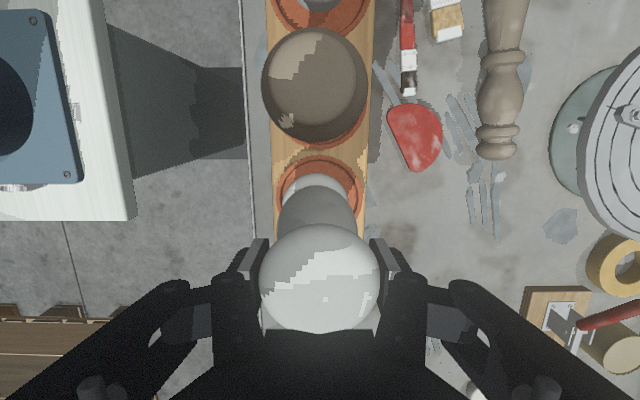

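The column hangs over saucer a with its foot at (316,190) inside the rim. Lowering now.

```bash
python3 -m handwheel '[{"tx":1,"ty":0,"tz":9,"ax":0,"ay":0,"az":0,"jaw":42},{"tx":1,"ty":0,"tz":16,"ax":0,"ay":0,"az":0,"jaw":42},{"tx":1,"ty":0,"tz":19,"ax":0,"ay":0,"az":0,"jaw":42},{"tx":1,"ty":0,"tz":20,"ax":0,"ay":0,"az":0,"jaw":42},{"tx":1,"ty":0,"tz":20.5,"ax":0,"ay":0,"az":0,"jaw":42},{"tx":1,"ty":0,"tz":20.5,"ax":0,"ay":0,"az":0,"jaw":42}]'
python3 -m handwheel '[{"tx":0,"ty":0,"tz":0.5,"ax":0,"ay":0,"az":0,"jaw":42},{"tx":0,"ty":0,"tz":1,"ax":0,"ay":0,"az":0,"jaw":42},{"tx":0,"ty":0,"tz":1,"ax":0,"ay":0,"az":0,"jaw":42}]'
```

```text
clock: 23.55
tool_pos: [0.4192, -0.0915, 0.3848]
eef_rot: [0.0, 0.707, 0.707, 0.0]
force: [-0.9, 0.2, -1.1]
opening: 0.615
gripper_force: 42.7
clock: 23.8
tool_pos: [0.4193, -0.0916, 0.3841]
eef_rot: [0.0, 0.707, 0.707, 0.0]
force: [-0.4, 1.5, 1.1]
opening: 0.618
gripper_force: 42.9
```

Contact has started, so I press about 0.7 mm, release, raise and move back for a last look.

```bash
python3 -m handwheel '[{"tx":0,"ty":0,"tz":0.7,"ax":0,"ay":0,"az":0,"jaw":42},{"tx":0,"ty":0,"tz":0,"ax":0,"ay":0,"az":0,"jaw":48},{"tx":0,"ty":0,"tz":0,"ax":0,"ay":0,"az":0,"jaw":54},{"tx":0,"ty":0,"tz":0,"ax":0,"ay":0,"az":0,"jaw":62},{"tx":0,"ty":0,"tz":0,"ax":0,"ay":0,"az":0,"jaw":72},{"tx":0,"ty":0,"tz":0,"ax":0,"ay":0,"az":0,"jaw":80},{"tx":0,"ty":0,"tz":-8,"ax":0,"ay":0,"az":0,"jaw":80},{"tx":0,"ty":0,"tz":-35,"ax":0,"ay":0,"az":0,"jaw":80},{"tx":0,"ty":0,"tz":-70,"ax":0,"ay":0,"az":0,"jaw":80},{"tx":0,"ty":0,"tz":-90,"ax":0,"ay":0,"az":0,"jaw":80}]'
python3 -m handwheel '[{"tx":-30,"ty":0,"tz":0,"ax":0,"ay":0,"az":0,"jaw":80},{"tx":-60,"ty":0,"tz":0,"ax":0,"ay":0,"az":0,"jaw":80},{"tx":-90,"ty":5,"tz":0,"ax":0,"ay":0,"az":0,"jaw":80},{"tx":-110,"ty":10,"tz":0,"ax":0,"ay":0,"az":0,"jaw":80},{"tx":-110,"ty":10,"tz":0,"ax":0,"ay":0,"az":0,"jaw":80},{"tx":-110,"ty":10,"tz":0,"ax":0,"ay":0,"az":0,"jaw":80}]'
python3 - <<'E'
from h import *
d=grab("wrist"); t=grab("top"); s=telemetry.sense(); print(s["clock"],s["tool_pos"],s["force"])
a=cv2.resize(t["frame"][190:270,180:400],None,fx=2.9,fy=2.9,interpolation=cv2.INTER_CUBIC)[:,:640]
a=cv2.copyMakeBorder(a,0,0,0,640-a.shape[1],cv2.BORDER_CONSTANT)
cv2.imwrite("pics/f.png",np.vstack([d["frame"][:360],a]))
E
```

```text
clock: 24.63
tool_pos: [0.4194, -0.0916, 0.4772]
eef_rot: [0.002, 0.707, 0.707, 0.001]
force: [0.9, -0.3, 0.5]
opening: 0.939
gripper_force: 0.0
clock: 25.13
tool_pos: [0.4293, -0.2024, 0.4738]
eef_rot: [-0.0, 0.708, 0.707, 0.0]
force: [-0.4, 0.9, -0.1]
opening: 0.938
gripper_force: 0.0
25.2333 [ 0.42904529 -0.20104444  0.47387179] [ 0.50072854 -0.26905209 -0.20915272]
```

View pics/f.png

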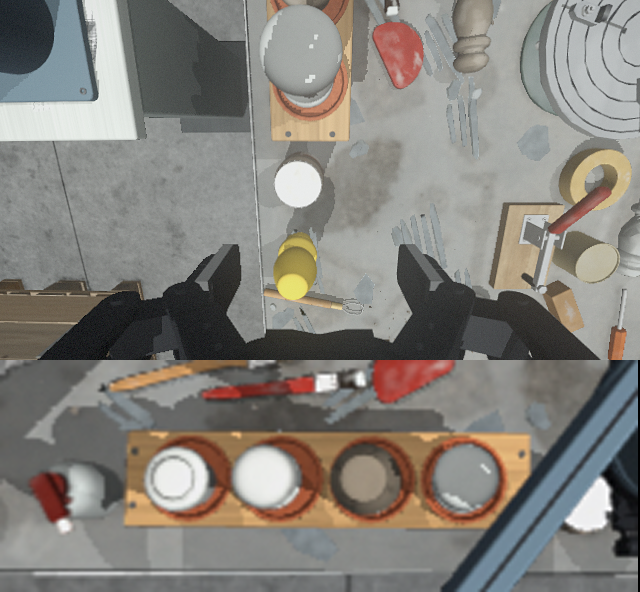

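All four stand in their saucers: mushroom (177,480), dome (266,478), brown (370,480), column (466,478), with the bottle and jar unmoved. One numeric check remains before handing in.

Run:
```python
from h import *
import pickle
t=pickle.load(open("D0.pkl","rb"))["top"]
for n,x,y,z,c in[("p1",176,479,.115+.075,.1622),("p3",266,478,.115+.072,.077),("p4",369,479,.115+.122,-.0076),("p2",466,478,.115+.12,-.0925)]:
    p=px2w(t,180+x/2.9,190+(y-360)/2.9,z); print(n,p.round(4),"off",(p[:2]-[.4192,c]).round(4))
```

```text
p1 [0.4149 0.1575 0.19  ] off [-0.0043 -0.0047]
p3 [0.4159 0.0799 0.187 ] off [-0.0033  0.0029]
p4 [ 0.4135 -0.0117  0.237 ] off [-0.0057 -0.0041]
p2 [ 0.4145 -0.0912  0.235 ] off [-0.0047  0.0013]
```

```bash
python3 -c "
from workcell import job; print(job.finish_job())"
```

```text
the job is handed in; nothing more can be done
None
```

The job is handed in: parts 1, 3, 4 and 2 stand upright in saucers d, c, b and a, shortest next to the spray bottle, each about 7 mm or less from its saucer centre by a rough final check, though the hand-in call returned no verdict.

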